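# Slide the odd bottle home in its lane

## Robot

A 6-joint arm with a two-finger parallel gripper is mounted at the origin on the work surface. World frame = base frame: x ahead of the robot, y to its left, z up, the work surface at z = 0. Lengths are in m, angles in degrees, forces in N, time in s.
With the tool pointing down it reaches from about 0.4 to 0.825 m from the base axis. Payload 7 kg.
Tool frame: the origin (TCP) lies midway between the tips of the shut fingers; the grasp point (between the pads) lies 19 mm behind it; z points along the fingers, y is the line along which they close (so a half turn about z gives the same grasp; the last joint's range is limited). The gripper opens to 88 mm and grips with 3 to 60 N. Pads are 19 mm wide; open, the fingers measure 130 mm over their backs; the gripper's body (78 mm by 193 mm) begins 47 mm behind the grasp point.
Start: joints at [-58.551, 20.546, 0.682, 0, -70.136, -16.507], TCP at [0.174, -0.652, 0.227] pointing down, gripper open.
Joint ranges: [-176.03, 176.03], [-82.01, 121.73], [-58.28, 71.71], [-173.87, 95.51], [-174.79, -0.11], [-173.66, 173.66]. Speed limits (degrees/s): [136.94, 136.94, 172.46, 180, 180, 180].

## Interface

Orientations are given as [roll, pitch, yaw] about the fixed x, y, z axes, in that order (R = Rz(yaw) Ry(pitch) Rx(roll)).
In Python, from plant import r gives the robot as it stands. The module is installed in compiled form; this text tells all that it offers.
- The arm moves only by the tool play_rows, never from a script. Its argument "rows" is a list of rows, each an object with "slide": the shift along the tool's x, y, z as a fraction of full scale, a list of three; "delta_rot": the turn, a rotation vector about the tool's x, y, z as a fraction of full scale, a list of three; "fingers": the opening, from -1 (shut) to 1 (fully open). In form: [{"slide": [x, y, z], "delta_rot": [rx, ry, rz], "fingers": fingers}, ...]. A call has 1 to 8 rows; each row shifts and turns the commanded pose from where the row before left it, along the tool's axes as they then stand; what a row does not reach is not made up. Full scale, the value 1, is 0.15 m for a shift and 0.08 rad for a turn. A row lasts 1/8 s, in which the tool goes at most 62.5 mm and 10.7 degrees, less where a joint would pass 70% of its speed; a pose out of reach is approached as far as the arm can. A call with a number of a shift or a turn outside -1 to 1 is refused whole. A call with a gripper value outside its range is refused whole. The fingers move at their own pace and stop on an object; "squeeze" is the grip in N (left out, the last holds). Time passes only in rows, so rows that do not move let the fingers close. It gives the time, the measured TCP pose, the force, the opening and the grip force at its end, in the units of the state.
- r.get_state(): the state, without advancing time (a new reading comes with each control period).
- r.capture(name): name is "side" or "top"; returns a dict with "image" (420x560x3 uint8, blue, green, red), "fx", "fy", "cx", "cy" (pixels), "R" (3x3) and "t" (3): a world point X has camera coordinates R X + t. Camera axes: x right, y down, z forward; pixel columns grow to the right and rows downward; lengths in m; the calibration is good to about 2 mm. A picture is of the moment at which its call begins. There is no depth.
- r.close_job(): hands the job in; it is judged then, once.
The state is a dict: "time_s": time; "joints": joint angles; "qd": joint speeds; "joint_torque": joint torques, N m; "tcp_pos": TCP position; "eef_rot": TCP orientation; "contact_force": force on the tool from outside, world axes, zero at the start; "moment": the same for the moment, N m; "gripper_width": finger opening in m; "gripper_force": force on a finger pad.
Only numpy, scipy, OpenCV 4.12 (cv2) and the standard library are available. Lean on these libraries where they do the work, as an engineer would, in place of code of your own. Each camera call takes 0.05 s, during which the arm holds its last target. There are 200 camera calls.

## Task

One tall bottle has been left standing on the steel worktop in front of the three-lane bottle rack. Push it low on its body with the fingertips, never lifting or pinching it, so that it slides upright into the lane that holds the other tall bottle, and keep pushing until the pair is closed up: the rear one against the rack's back panel, the pushed one touching it, both standing. Leave everything else where it stands.

Things in the scene. Friction and masses are not known exactly. Their poses are not given: they have to be found in the camera images.
- loose_bottle: tall bottle left out in front of the rack: brown glass, black cap, white label, 215 mm tall, 0.3-0.5 kg; straight body 56 mm in diameter from 10 to 130 mm up, foot 52 mm, neck 24 mm, cap 30 mm. Origin: centre of its underside, z up. Slides with friction 0.4-0.65: pushed over 40 mm up it starts to tip. Taller than the fingers are long, so the gripper must lean back; two tips spread 25-40 mm across the push cradle it
- lane_bottle: the other tall bottle, exactly alike, standing in one of the three lanes with a gap of some 15 to 45 mm between it and the back panel. Origin: centre of its underside. It slides back when the loose bottle is pushed against it
- rack: bottle rack of folded steel sheet screwed to the worktop, without a floor: bottles slide on the worktop. Origin: on the worktop, middle of the back panel's front face; x points level out through the panel, to the robot's left (world +y within 0.3 rad), y along the panel towards the robot. Panel 219 mm wide, 75 high. Four dividers 3 mm thick, 55 high, at y = -108, -36, 36, 108 mm reach out to x = -95 mm. A bottle fully home has its axis at x = -28, the next at -84 mm
- near_lane (a point): centre of the open mouth of the lane nearest the robot, on the worktop: x = -95, y = 72 mm in the rack's frame. Every lane is 69 mm wide, 66 mm between the rolled front edges of its dividers, and open at the front and top
- middle_lane (a point): the same point of the middle lane: x = -95, y = 0 mm in the rack's frame
- far_lane (a point): the same point of the lane farthest from the robot: x = -95, y = -72 mm in the rack's frame
- short_bottle: a short brown bottle, 140 mm tall, 56 mm in diameter, standing in another lane; leave alone. Origin: centre of its underside
- can: an aluminium drinks can, 122 mm tall, 56 mm in diameter, standing in the remaining lane; leave alone. Origin: centre of its underside
- tumbler: a teal drinking tumbler with a straw, 165 mm tall (235 mm with the straw), 86 mm wide, behind the rack's back panel; leave alone. Origin: centre of its underside
- deli_cup: an empty white cup, 85 mm tall, 92 mm wide, beside the rack on the side away from the robot; leave alone. Origin: centre of its underside
- label_roll: a roll of paper labels lying flat, 68 mm wide, 26 mm high, beside the rack on the robot's side; leave alone. Origin: centre of its underside
- case_cutter: a black case cutter lying flat, 155 mm long, 26 mm wide, 17 mm high, beyond the loose bottle as seen from the robot; leave alone. Origin: underside, near the middle; x along it

How it is judged (in metres and radians):
At the end, for the whole second after the job is handed in: Both tall bottles stand upright (within 3 degrees) and at rest on the worktop in the same lane: the rear one within 6 mm of the back panel, the pushed one in front of it with no more than 6 mm between them; every other thing is within 15 mm of where it started (x of lane_bottle in the frame of rack above -0.034 m and x of loose_bottle in the frame of rack between -0.094 and -0.07 m and horizontal distance between loose_bottle and lane_bottle below 0.062 m and angle between each of loose_bottle, lane_bottle's own z axis and vertical below 0.06 rad and height (world z) of each of loose_bottle, lane_bottle below 0.006 m and linear speed of each of loose_bottle, lane_bottle below 0.01 m/s and distance of each of short_bottle, can, tumbler, deli_cup, label_roll, case_cutter from where it was at the start of the episode below 0.015 m); the robot touches nothing.
It fails at once if a tall bottle is tipped over (leaning more than about 20 degrees) (angle between any of loose_bottle, lane_bottle's own z axis and vertical above 0.35 rad).
It fails at once if a tall bottle is lifted clear of the worktop (height (world z) of any of loose_bottle, lane_bottle above 0.014 m).
It fails at once if the loose bottle is pinched: held between the fingers instead of pushed (contact force between the fingers and loose_bottle above 0.5 N and horizontal distance between the grasp point and loose_bottle below 0.012 m).
It fails at once if the loose bottle is handled high up, by its shoulder, neck or cap, instead of pushed low on its body (contact force between the fingers and loose_bottle above 0.5 N and z of the grasp point in the frame of loose_bottle above 0.12 m).
It fails at once if something that should be left alone is shifted by more than 20 mm (distance of any of short_bottle, can, tumbler, deli_cup, label_roll, case_cutter from where it was at the start of the episode above 0.02 m).
It also fails if it takes over 56 s, if anything falls off the work surface, if the arm or the gripper's body presses on something with over 40 N, if the wrist force passes 120 N, or if a joint passes its speed limit or range.

## Working session

There is one attempt and no reset: what is moved stays moved. The work goes in short steps, Python scripts to look and compute and a tool call to move; the robot and the scene stay as the last step left them, time stands still between calls to the robot, and variables do not carry over. Pictures are saved under pics/ and viewed, at most 10 in all, crops included, and the job is handed in when it is done.

Besides the shell and the picture viewer there is one more tool, called after ">>>" as name(argument=value, ...), one argument or row to a line, values as JSON. play_rows: Moves the arm, as the interface text tells. Shift numbers are shares of 0.15 m and turn numbers shares of 0.08 rad, none past 1 either way. Its arguments: {"type":"object","properties":{"rows":{"type":"array"},"squeeze":{"type":"number"}},"required":["rows"]}

```bash
mkdir -p pics
cat > h.py <<'E'
import numpy as np, cv2
from plant import r
def cap(n,f):
    c=r.capture(n); cv2.imwrite(f,c["image"]); return c
def ray(c,u,v,z):
    R=np.array(c["R"]);t=np.array(c["t"]);o=-R.T@t
    d=R.T@np.array([(u-c["cx"])/c["fx"],(v-c["cy"])/c["fy"],1]); return o+d*(z-o[2])/d[2]
def proj(c,X):
    p=np.array(c["R"])@np.array(X)+np.array(c["t"]); return np.array([c["fx"]*p[0]/p[2]+c["cx"],c["fy"]*p[1]/p[2]+c["cy"]])
E
python3 - <<'E'
from h import *
import pickle
for n in("top","side"):
    c=cap(n,f"pics/{n}0.png"); pickle.dump(c,open(n+".pkl","wb")); R=np.array(c["R"]);print(n,c["fx"],c["cx"],c["cy"],(-R.T@c["t"]).round(3),R.round(3).tolist())
print(r.get_state())
E
```

```text
top 446.451710416058 279.280475400912 212.81328452447238 [0.433 0.1   0.885] [[-0.027, -1.0, -0.011], [-0.984, 0.029, -0.173], [0.173, 0.007, -0.985]]
side 431.39883489808847 274.6567507660752 206.15890914158885 [ 1.075 -0.     0.654] [[0.152, 0.988, 0.003], [0.762, -0.115, -0.637], [-0.629, 0.099, -0.771]]
{'time_s': 0.1, 'joints': array([-5.85507620e+01,  2.05866713e+01,  6.37858916e-01, -1.74834936e-02,
       -7.01372275e+01, -1.65087060e+01]), 'qd': array([ 0.03697839, -0.01999681,  0.10913479,  0.05225607,  0.08417175,
        0.03043284]), 'joint_torque': array([-6.81378115e-04, -5.84161091e+01,  2.93752795e+01,  7.01552287e+00,
        1.01431759e-02, -6.55043277e-05]), 'tcp_pos': array([ 0.17389545, -0.65174275,  0.22571579]), 'eef_rot': array([ 1.79912836e+02, -8.69245819e-03, -1.65065414e+02]), 'contact_force': array([ 0.22729566, -0.40570002,  0.32882483]), 'moment': array([ 0.02893843,  0.01912187, -0.02631055]), 'gripper_force': 0.0, 'gripper_width': 0.08738676370255126}
```

View pics/top0.png

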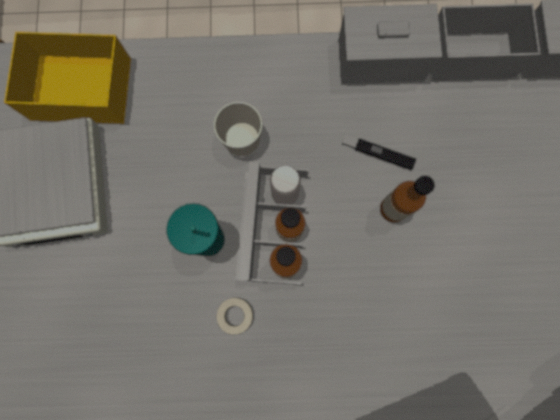

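View pics/side0.png

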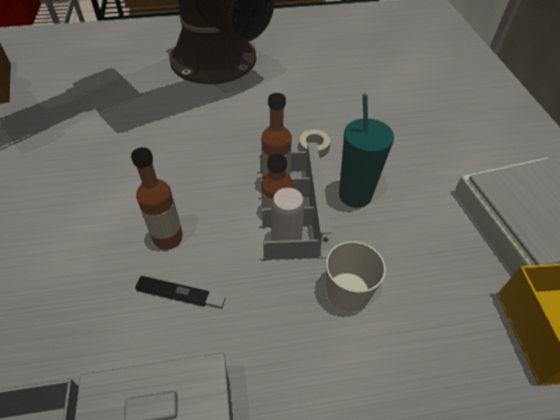

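The lane to fill is the near one: in the side view the tall neck (cap 277,101) is the lane nearest the robot, and in the top view it is at (286,257). The loose bottle's cap is at (424,185) in the top view and (142,155) in the side view.

Run:
```python
from h import *
import pickle
t=pickle.load(open("top.pkl","rb"));s=pickle.load(open("side.pkl","rb"))
a=cv2.resize(t["image"][150:300,225:445],None,fx=3.6,fy=3.6,interpolation=cv2.INTER_CUBIC)
cv2.imwrite("pics/topc.png",np.clip(a*1.6,0,255).astype('uint8'))
a=cv2.resize(s["image"][85:265,125:335],None,fx=3.3,fy=3.3,interpolation=cv2.INTER_CUBIC)
cv2.imwrite("pics/sidec.png",np.clip(a*1.6,0,255).astype('uint8'))
```

```text
(no output)
```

View pics/topc.png

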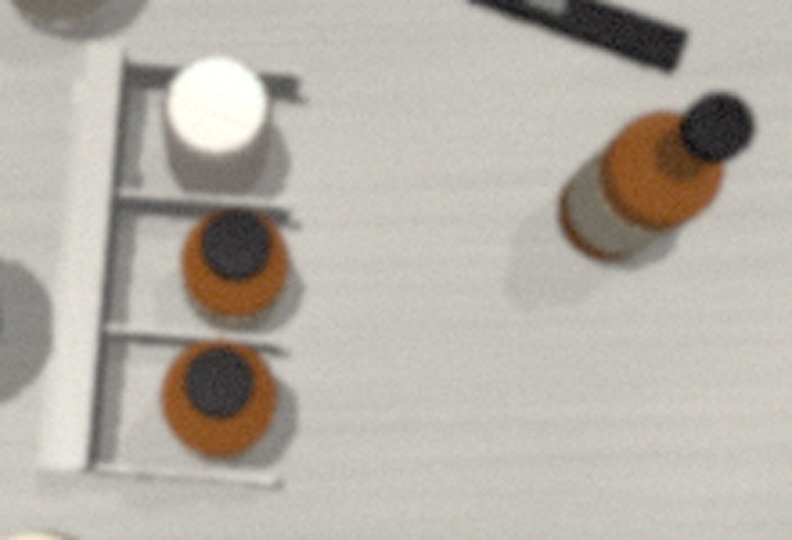

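View pics/sidec.png

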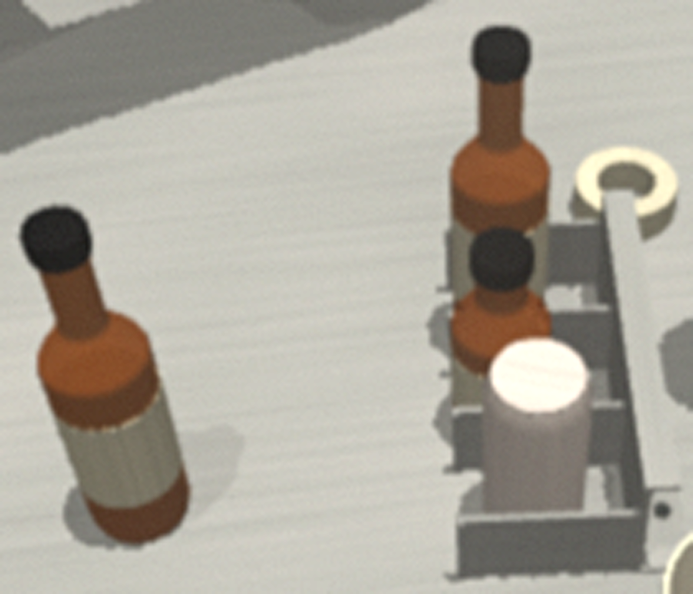

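The crops show (crop px): loose cap top view (720,122), lane cap (220,381), divider tips about (280,480), (285,349), (298,214), (298,80). Side crop: loose cap (57,225), lane cap (501,42), can top (539,372).

Run:
```python
from h import *
import pickle
t=pickle.load(open("top.pkl","rb"));s=pickle.load(open("side.pkl","rb"))
T=lambda x,y,z:ray(t,225+x/3.6,150+y/3.6,z)[:2].round(4)
S=lambda x,y,z:ray(s,125+x/3.3,85+y/3.3,z)[:2].round(4)
print("loose",T(720,122,.215),S(57,225,.215),"foot side edge",S(138,542,0),T(590,253,0))
print("lane",T(220,381,.215),S(501,42,.215))
print("can",T(217,103,.122),S(539,372,.122))
print("short",T(237,243,.14),S(501,245,.14))
print("tips T",[T(x,y,.055) for x,y in((280,480),(285,349),(298,214),(298,80))])
print("tips S",[S(x,y,.055) for x,y in((458,408),(460,518))])
print("panel front top T",[T(x,y,.075) for x,y in((122,60),(90,468))])
print("panel top back T",[T(x,y,.075) for x,y in((85,45),(42,468))], "cutter",T(675,70,.01),T(470,0,.01))
print("roll",ray(t,235,316,.02))
```

```text
loose [ 0.5899 -0.1203] [ 0.5887 -0.1204] foot side edge [ 0.6128 -0.125 ] [ 0.5676 -0.1128]
lane [0.4856 0.0963] [0.4864 0.0954]
can [0.6285 0.0931] [0.6273 0.0928]
short [0.5559 0.0859] [0.5546 0.0852]
tips T [array([0.4468, 0.0662]), array([0.5136, 0.0612]), array([0.5844, 0.0518]), array([0.6569, 0.049 ])]
tips S [array([0.5896, 0.0567]), array([0.6616, 0.0478])]
panel front top T [array([0.665 , 0.1416]), array([0.455 , 0.1616])]
panel top back T [array([0.6737, 0.1607]), array([0.4556, 0.1855])] cutter [ 0.6684 -0.1651] [ 0.7128 -0.0527]
roll [0.38982363 0.19518579 0.02      ]
```

```bash
cat >> h.py <<'E'
from scipy.spatial.transform import Rotation as Ro
O=np.array([.5605,.152]); RX=np.array([.0958,.9954]); RY=np.array([-.9954,.0958])
def w2r(p): d=np.array(p)[:2]-O; return np.array([d@RX,d@RY])
def r2w(p): return O+p[0]*RX+p[1]*RY
def ori(hd,th=35):   # heading deg, lean; tool x back, y left
    a,t=np.radians(hd),np.radians(th); h=np.array([np.cos(a),np.sin(a),0]); l=np.array([-h[1],h[0],0]); u=np.array([0,0,1])
    z=np.sin(t)*h-np.cos(t)*u; return np.column_stack([np.cross(l,z),l,z])
def cur():
    s=r.get_state(); return np.array(s["tcp_pos"]),Ro.from_euler("xyz",s["eef_rot"],degrees=True).as_matrix()
def step(p,R,p2,R2,n):  # fractions per row; shift in axes of R, rot about axes of R
    return (R.T@(p2-p)/.15/n).round(4),(Ro.from_matrix(R.T@R2).as_rotvec()/.08/n).round(4)
E
python3 - <<'E'
from h import *
p,R=cur(); H=111.5
h=ori(H)[:,2]*[1,1,0]; h/=np.linalg.norm(h)
q=np.array([.589,-.1203,0])-.062*h+[0,0,.26]; print("target",q)
print("move 16",step(p,R,q,R,16)[0]); print("rot 24",step(p,R,p,ori(H),24)[1])
t=__import__("pickle").load(open("top.pkl","rb")); print(ray(t,340,83,0),ray(t,340,83,.1))
E
```

```text
target [ 0.61172308 -0.17798589  0.26      ]
move 16 [-0.2271  0.1437 -0.0141]
rot 24 [-0.2666 -0.2376 -0.8477]
[ 0.86455212 -0.02997494  0.        ] [ 0.81583883 -0.01526062  0.1       ]
```

>>> play_rows(
  rows=[
    {"slide":[-0.227,0.144,-0.014],"delta_rot":[0,0,0],"fingers":-0.14},
    {"slide":[-0.227,0.144,-0.014],"delta_rot":[0,0,0],"fingers":-0.14},
    {"slide":[-0.227,0.144,-0.014],"delta_rot":[0,0,0],"fingers":-0.14},
    {"slide":[-0.227,0.144,-0.014],"delta_rot":[0,0,0],"fingers":-0.14},
    {"slide":[-0.227,0.144,-0.014],"delta_rot":[0,0,0],"fingers":-0.14},
    {"slide":[-0.227,0.144,-0.014],"delta_rot":[0,0,0],"fingers":-0.14},
    {"slide":[-0.227,0.144,-0.014],"delta_rot":[0,0,0],"fingers":-0.14},
    {"slide":[-0.227,0.144,-0.014],"delta_rot":[0,0,0],"fingers":-0.14},
  ],
)

```text
time_s: 1.1
tcp_pos: [0.3933, -0.4137, 0.2431]
eef_rot: [180.0, -0.0, -165.1]
contact_force: [0.2, -0.4, 0.1]
gripper_width: 0.0376
gripper_force: 0.0
```

>>> play_rows(
  rows=[
    {"slide":[-0.227,0.144,-0.014],"delta_rot":[0,0,0],"fingers":-0.14},
    {"slide":[-0.227,0.144,-0.014],"delta_rot":[0,0,0],"fingers":-0.14},
    {"slide":[-0.227,0.144,-0.014],"delta_rot":[0,0,0],"fingers":-0.14},
    {"slide":[-0.227,0.144,-0.014],"delta_rot":[0,0,0],"fingers":-0.14},
    {"slide":[-0.227,0.144,-0.014],"delta_rot":[0,0,0],"fingers":-0.14},
    {"slide":[-0.227,0.144,-0.014],"delta_rot":[0,0,0],"fingers":-0.14},
    {"slide":[-0.227,0.144,-0.014],"delta_rot":[0,0,0],"fingers":-0.14},
    {"slide":[-0.227,0.144,-0.014],"delta_rot":[0,0,0],"fingers":-0.14},
  ],
)

```text
time_s: 2.1
tcp_pos: [0.6119, -0.1766, 0.2599]
eef_rot: [180.0, -0.0, -165.1]
contact_force: [0.3, -0.5, -0.4]
gripper_width: 0.038
gripper_force: 0.0
```

>>> play_rows(
  rows=[
    {"slide":[0,0,0],"delta_rot":[-0.267,-0.238,-0.848],"fingers":-0.14},
    {"slide":[0,0,0],"delta_rot":[-0.267,-0.238,-0.848],"fingers":-0.14},
    {"slide":[0,0,0],"delta_rot":[-0.267,-0.238,-0.848],"fingers":-0.14},
    {"slide":[0,0,0],"delta_rot":[-0.267,-0.238,-0.848],"fingers":-0.14},
    {"slide":[0,0,0],"delta_rot":[-0.267,-0.238,-0.848],"fingers":-0.14},
    {"slide":[0,0,0],"delta_rot":[-0.267,-0.238,-0.848],"fingers":-0.14},
    {"slide":[0,0,0],"delta_rot":[-0.267,-0.238,-0.848],"fingers":-0.14},
    {"slide":[0,0,0],"delta_rot":[-0.267,-0.238,-0.848],"fingers":-0.14},
  ],
)

```text
time_s: 3.1
tcp_pos: [0.611, -0.1776, 0.2597]
eef_rot: [172.9, 10.9, -134.4]
contact_force: [-0.0, 0.0, 0.6]
gripper_width: 0.0378
gripper_force: 0.0
```

>>> play_rows(
  rows=[
    {"slide":[0,0,0],"delta_rot":[-0.267,-0.238,-0.848],"fingers":-0.14},
    {"slide":[0,0,0],"delta_rot":[-0.267,-0.238,-0.848],"fingers":-0.14},
    {"slide":[0,0,0],"delta_rot":[-0.267,-0.238,-0.848],"fingers":-0.14},
    {"slide":[0,0,0],"delta_rot":[-0.267,-0.238,-0.848],"fingers":-0.14},
    {"slide":[0,0,0],"delta_rot":[-0.267,-0.238,-0.848],"fingers":-0.14},
    {"slide":[0,0,0],"delta_rot":[-0.267,-0.238,-0.848],"fingers":-0.14},
    {"slide":[0,0,0],"delta_rot":[-0.267,-0.238,-0.848],"fingers":-0.14},
    {"slide":[0,0,0],"delta_rot":[-0.267,-0.238,-0.848],"fingers":-0.14},
  ],
)

```text
time_s: 4.1
tcp_pos: [0.6111, -0.1777, 0.2597]
eef_rot: [172.4, 23.9, -103.3]
contact_force: [0.2, -0.2, 0.1]
gripper_width: 0.0378
gripper_force: 0.0
```

>>> play_rows(
  rows=[
    {"slide":[0,0,0],"delta_rot":[-0.267,-0.238,-0.848],"fingers":-0.14},
    {"slide":[0,0,0],"delta_rot":[-0.267,-0.238,-0.848],"fingers":-0.14},
    {"slide":[0,0,0],"delta_rot":[-0.267,-0.238,-0.848],"fingers":-0.14},
    {"slide":[0,0,0],"delta_rot":[-0.267,-0.238,-0.848],"fingers":-0.14},
    {"slide":[0,0,0],"delta_rot":[-0.267,-0.238,-0.848],"fingers":-0.14},
    {"slide":[0,0,0],"delta_rot":[-0.267,-0.238,-0.848],"fingers":-0.14},
    {"slide":[0,0,0],"delta_rot":[-0.267,-0.238,-0.848],"fingers":-0.14},
    {"slide":[0,0,0],"delta_rot":[-0.267,-0.238,-0.848],"fingers":-0.14},
  ],
)

```text
time_s: 5.1
tcp_pos: [0.6111, -0.1778, 0.2596]
eef_rot: [-180.0, 35.0, -68.3]
contact_force: [-0.1, 1.3, -0.6]
gripper_width: 0.0374
gripper_force: 0.0
```

Run:
```python
from h import *
p,R=cur(); H=111.5;s=r.get_state();print(s["time_s"],p,s["joints"].round(1),s["gripper_width"],"\n",R.round(3),"\n",ori(H).round(3))
h=np.array([np.cos(np.radians(H)),np.sin(np.radians(H)),0])
q=np.array([.589,-.1203,0])-.062*h+[0,0,.024]
print("rotfix",step(p,R,q,ori(H),1)[1]); print("down 8",step(p,ori(H),q,R,8)[0])
cap("side","pics/side1.png")
```

```text
5.1 [ 0.61113132 -0.17775264  0.25955077] [ -16.4   32.    25.8  -28.  -105.2   35.8] 0.037427054624190915 
 [[ 0.302 -0.929 -0.212]
 [-0.761 -0.369  0.534]
 [-0.574 -0.    -0.819]] 
 [[ 0.3   -0.93  -0.21 ]
 [-0.762 -0.367  0.534]
 [-0.574  0.    -0.819]]
rotfix [0.0199 0.0105 0.0311]
down 8 [ 0.1129 -0.0004  0.1606]
```

View pics/side1.png

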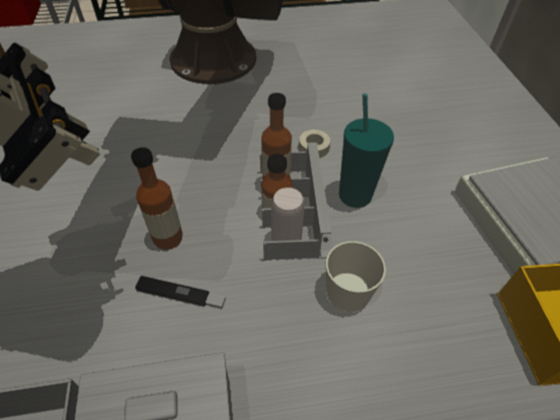

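The gripper leans back clear of the bottle, with its tips near (95,150), and nothing has moved. Next I descend.

>>> play_rows(
  rows=[
    {"slide":[0.113,0,0.161],"delta_rot":[0,0,0],"fingers":-0.14},
    {"slide":[0.113,0,0.161],"delta_rot":[0,0,0],"fingers":-0.14},
    {"slide":[0.113,0,0.161],"delta_rot":[0,0,0],"fingers":-0.14},
    {"slide":[0.113,0,0.161],"delta_rot":[0,0,0],"fingers":-0.14},
    {"slide":[0.113,0,0.161],"delta_rot":[0,0,0],"fingers":-0.14},
    {"slide":[0.113,0,0.161],"delta_rot":[0,0,0],"fingers":-0.14},
    {"slide":[0.113,0,0.161],"delta_rot":[0,0,0],"fingers":-0.14},
    {"slide":[0.113,0,0.161],"delta_rot":[0,0,0],"fingers":-0.14},
  ],
)

```text
time_s: 6.15
tcp_pos: [0.6112, -0.1781, 0.0228]
eef_rot: [179.9, 35.0, -68.5]
contact_force: [0.2, 1.1, -0.2]
gripper_width: 0.0377
gripper_force: 0.0
```

Run:
```python
from h import *
p,R=cur(); H=111.5;h=np.array([np.cos(np.radians(H)),np.sin(np.radians(H)),0]);print(p,r.get_state()["contact_force"])
b=np.array([.589,-.1203,.024]); q=b-.032*h
print("approach 6",step(p,R,q,R,6)[0])
e=np.append(r2w([-.147,.072]),.024); print(e,np.linalg.norm(e-b)); q2=e-.0284*h
print("push 18",step(q,R,q2,R,18)[0])
```

```text
[ 0.61124375 -0.17806725  0.02284303] [ 0.23860336  1.1197748  -0.22314116]
approach 6 [-0.028  -0.0005  0.018 ]
[0.4747486 0.0125738 0.024    ] 0.17523934811679703
push 18 [-0.0513  0.0213  0.0359]
```

>>> play_rows(
  rows=[
    {"slide":[-0.028,0,0.018],"delta_rot":[0,0,0],"fingers":-0.14},
    {"slide":[-0.028,0,0.018],"delta_rot":[0,0,0],"fingers":-0.14},
    {"slide":[-0.028,0,0.018],"delta_rot":[0,0,0],"fingers":-0.14},
    {"slide":[-0.028,0,0.018],"delta_rot":[0,0,0],"fingers":-0.14},
    {"slide":[-0.028,0,0.018],"delta_rot":[0,0,0],"fingers":-0.14},
    {"slide":[-0.028,0,0.018],"delta_rot":[0,0,0],"fingers":-0.14},
    {"slide":[-0.026,0.01,0.018],"delta_rot":[0,0,0],"fingers":-0.14},
    {"slide":[-0.026,0.01,0.018],"delta_rot":[0,0,0],"fingers":-0.14},
  ],
)

```text
time_s: 7.15
tcp_pos: [0.5946, -0.1428, 0.0254]
eef_rot: [-179.9, 34.9, -68.4]
contact_force: [1.7, -2.1, 0.1]
gripper_width: 0.0377
gripper_force: 1.1
```

>>> play_rows(
  rows=[
    {"slide":[-0.04,0.016,0.028],"delta_rot":[0,0,0],"fingers":-0.14},
    {"slide":[-0.04,0.016,0.028],"delta_rot":[0,0,0],"fingers":-0.14},
    {"slide":[-0.04,0.016,0.028],"delta_rot":[0,0,0],"fingers":-0.14},
    {"slide":[-0.04,0.016,0.028],"delta_rot":[0,0,0],"fingers":-0.14},
    {"slide":[-0.04,0.016,0.028],"delta_rot":[0,0,0],"fingers":-0.14},
    {"slide":[-0.04,0.016,0.028],"delta_rot":[0,0,0],"fingers":-0.14},
    {"slide":[-0.04,0.016,0.028],"delta_rot":[0,0,0],"fingers":-0.14},
    {"slide":[-0.04,0.016,0.028],"delta_rot":[0,0,0],"fingers":-0.14},
  ],
)

```text
time_s: 8.15
tcp_pos: [0.5545, -0.0947, 0.0253]
eef_rot: [-180.0, 35.0, -68.4]
contact_force: [1.2, -2.4, 1.3]
gripper_width: 0.0374
gripper_force: 1.2
```

Run:
```python
from h import *
p,R=cur();print(p,w2r(p),r.get_state()["contact_force"])
a=cap("top","pics/t2.png")["image"];b=cap("side","pics/s2.png")["image"]
cv2.imwrite("pics/b2.png",np.vstack([np.hstack([a[100:350,160:560],b[50:300,0:400]])]))
```

```text
[ 0.55453189 -0.09473674  0.02534541] [-0.24617349 -0.01769672] [ 1.22705961 -2.39002235  1.27028996]
```

View pics/b2.png

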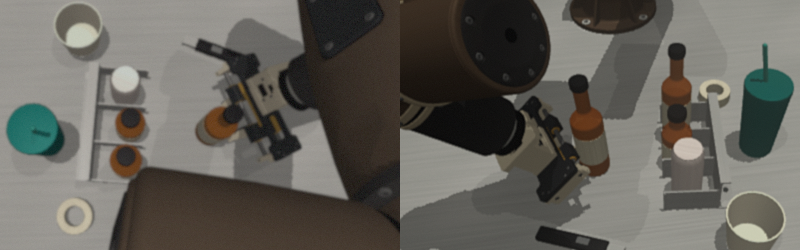

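The bottle stands upright in the cradle, with its cap at top px (393,212) and side px (178,128). Nothing else has moved.

Run:
```python
from h import *
t=r.capture("top");s=r.capture("side")
A=ray(t,393,212,.215);B=ray(s,178,127,.215);p,R=cur();b=(A+B)[:2]/2
print(A,B,w2r(A),w2r(B),"tcp->b in tool",R.T@(np.append(b,p[2])-p))
e=r2w([-.147,.072]);d=np.append(e-b,0);print(np.linalg.norm(d),step(p,R,p+d+[0,0,-.001],R,12)[0])
```

```text
[ 0.54756054 -0.068144    0.215     ] [ 0.53723162 -0.06801462  0.215     ] [-0.22037094 -0.00820985] [-0.22123167  0.00208394] tcp->b in tool [-0.02386097  0.0013572   0.01671721]
0.10526683401466258 [-0.0451  0.0185  0.0323]
```

>>> play_rows(
  rows=[
    {"slide":[-0.045,0.0185,0.032],"delta_rot":[0,0,0],"fingers":-0.14},
    {"slide":[-0.045,0.0185,0.032],"delta_rot":[0,0,0],"fingers":-0.14},
    {"slide":[-0.045,0.0185,0.032],"delta_rot":[0,0,0],"fingers":-0.14},
    {"slide":[-0.045,0.0185,0.032],"delta_rot":[0,0,0],"fingers":-0.14},
    {"slide":[-0.045,0.0185,0.032],"delta_rot":[0,0,0],"fingers":-0.14},
    {"slide":[-0.045,0.0185,0.032],"delta_rot":[0,0,0],"fingers":-0.14},
  ],
)

```text
time_s: 9.1
tcp_pos: [0.5208, -0.0546, 0.025]
eef_rot: [-180.0, 35.0, -68.4]
contact_force: [1.4, -2.1, 1.7]
gripper_width: 0.0375
gripper_force: 1.5
```

>>> play_rows(
  rows=[
    {"slide":[-0.045,0.0185,0.032],"delta_rot":[0,0,0],"fingers":-0.14},
    {"slide":[-0.045,0.0185,0.032],"delta_rot":[0,0,0],"fingers":-0.14},
    {"slide":[-0.045,0.0185,0.032],"delta_rot":[0,0,0],"fingers":-0.14},
    {"slide":[-0.045,0.0185,0.032],"delta_rot":[0,0,0],"fingers":-0.14},
    {"slide":[-0.045,0.0185,0.032],"delta_rot":[0,0,0],"fingers":-0.14},
    {"slide":[-0.045,0.0185,0.032],"delta_rot":[0,0,0],"fingers":-0.14},
  ],
)

```text
time_s: 9.85
tcp_pos: [0.4871, -0.0145, 0.0246]
eef_rot: [-180.0, 35.0, -68.4]
contact_force: [3.3, -2.7, 3.0]
gripper_width: 0.0379
gripper_force: 2.0
```

Run:
```python
from h import *
p,R=cur();print(p,w2r(p),r.get_state()["joints"].round(1),r.get_state()["contact_force"])
a=cap("top","pics/t3.png")["image"];b=cap("side","pics/s3.png")["image"]
cv2.imwrite("pics/b3.png",cv2.resize(np.hstack([a[140:340,200:440],b[50:250,120:360]]),None,fx=1.66,fy=1.66,interpolation=cv2.INTER_CUBIC))
h=R[:2,2]/np.linalg.norm(R[:2,2]);b=p[:2]+.0286*h;print("model bottle",b,w2r(b))
```

```text
[ 0.48707085 -0.01451991  0.0245766 ] [-0.17278844  0.05713877] [ -5.5  30.4 -10.8 -32.9 -69.9  44.4] [ 3.2834965  -2.66129788  2.99500453]
model bottle [0.47657834 0.01208586] [-0.14731023  0.07013184]
```

View pics/b3.png

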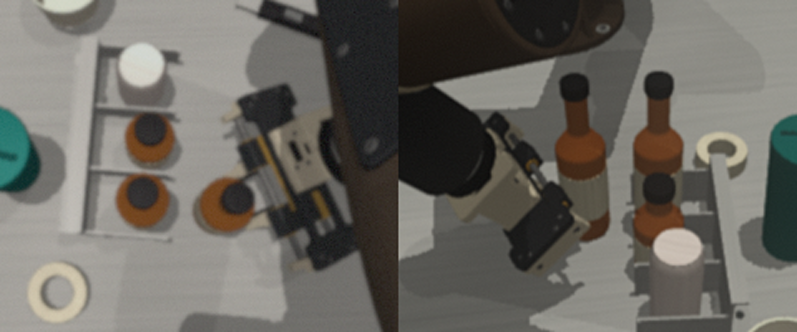

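The loose bottle is upright just in front of the near lane, with its cap at top px (343,256) and side px (226,97). Next I turn the push to the lane axis.

Run:
```python
from h import *
t=r.capture("top");s=r.capture("side")
A=ray(t,343.4,256.3,.215);B=ray(s,226,96,.215);L=ray(t,286.1,254.5,.215);print(w2r(A),w2r(B),"lane",w2r(L))
p,R=cur();h=R[:2,2]/np.linalg.norm(R[:2,2]);H0=np.degrees(np.arctan2(h[1],h[0]));print(H0)
b0=w2r(p[:2]+.0286*h);n=8
pp,RR=p,R
for k in range(1,n+1):
    f=k/n;H=H0+(84.5-H0)*f
    b=r2w([b0[0]+.040*f, b0[1]+(.0715-b0[1])*f]);hh=np.array([np.cos(np.radians(H)),np.sin(np.radians(H))])
    q=np.append(b-.0286*hh,.0245);R2=ori(H);print(*step(pp,RR,q,R2,1));pp,RR=q,R2
```

```text
[-0.14821426  0.06409778] [-0.14796921  0.07750192] lane [-0.06250585  0.06723643]
111.635504718468
[-0.0252 -0.0033  0.0168] [0.4246 0.0066 0.5896]
[-0.0255 -0.0015  0.0179] [ 0.4245 -0.      0.6062]
[-0.0261  0.0003  0.0183] [ 0.4245 -0.      0.6062]
[-0.0266  0.0022  0.0186] [0.4245 0.     0.6062]
[-0.0269  0.0041  0.0189] [0.4245 0.     0.6062]
[-0.0272  0.0061  0.0191] [0.4245 0.     0.6062]
[-0.0275  0.008   0.0192] [ 0.4245 -0.      0.6062]
[-0.0276  0.01    0.0193] [ 0.4245 -0.      0.6062]
```

>>> play_rows(
  rows=[
    {"slide":[-0.025,-0.003,0.017],"delta_rot":[0.425,0,0.6],"fingers":-0.14},
    {"slide":[-0.0255,-0.0015,0.018],"delta_rot":[0.425,0,0.606],"fingers":-0.14},
    {"slide":[-0.026,0,0.018],"delta_rot":[0.425,0,0.606],"fingers":-0.14},
    {"slide":[-0.0265,0.002,0.0185],"delta_rot":[0.425,0,0.606],"fingers":-0.14},
  ],
)

```text
time_s: 10.55
tcp_pos: [0.482, 0.0035, 0.0246]
eef_rot: [-180.0, 35.0, -82.2]
contact_force: [-1.2, -1.3, -0.2]
gripper_width: 0.0374
gripper_force: 1.0
```

Run:
```python
from h import *
p,R=cur();print(p,r.get_state()["contact_force"])
h=R[:2,2]/np.linalg.norm(R[:2,2]);b=w2r(p[:2]+.0286*h);print("model",b)
a=cap("top","pics/t4.png");s=cap("side","pics/s4.png")
A=a["image"][200:310,260:380].copy();B=s["image"][80:220,200:340].copy()
k=5
A=cv2.resize(A,None,fx=4,fy=4,interpolation=cv2.INTER_CUBIC);B=cv2.resize(B,(400,400),interpolation=cv2.INTER_CUBIC)
C=np.zeros((440,800,3),np.uint8);C[:,:400]=A[:,:400];C[:400,400:]=B
cv2.imwrite("pics/b4.png",np.clip(C*1.5,0,255).astype('uint8'))
```

```text
[0.48197231 0.00350028 0.02456337] [-1.21984009 -1.31716218 -0.17552681]
model [-0.12749565  0.07047279]
```

View pics/b4.png

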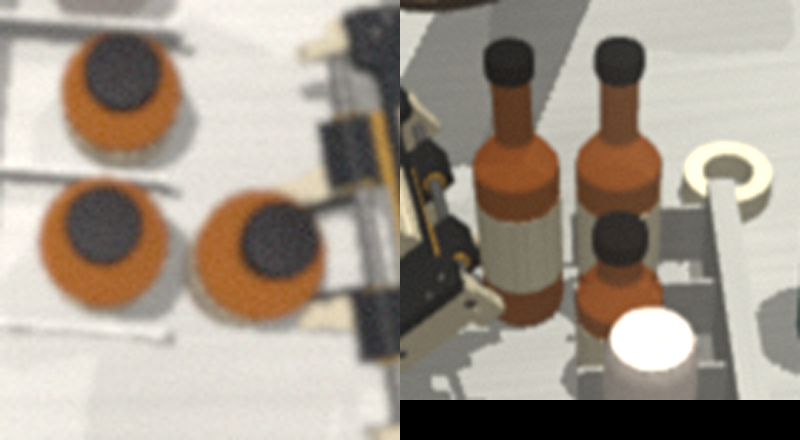

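Both bottles are upright. Caps are at crop (104,226) for the lane bottle and (281,240) for the loose one; the near lane's divider tips are at (175,187) and (168,336).

Run:
```python
from h import *
a=r.capture("top");s=r.capture("side")
T=lambda x,y,z:w2r(ray(a,260+x/4,200+y/4,z)).round(4)
S=lambda x,y,z:w2r(ray(s,200+(x-400)/2.857,80+y/2.857,z)).round(4)
print("lane",T(104,226,.215),S(619,50,.215),"loose",T(281,240,.215),S(509,52,.215),"body shoulder",T(104,242,.13),T(261,255,.13))
print("tips",T(175,187,.055),T(168,336,.055))
p,R=cur();h=R[:2,2]/np.linalg.norm(R[:2,2]);H0=np.degrees(np.arctan2(h[1],h[0]))
b0=w2r(p[:2]+.0286*h);n=4
pp,RR=p,R
for k in range(1,n+1):
    f=k/n;H=H0+(84.5-H0)*f
    b=r2w([b0[0]+.015*f, b0[1]+(.0715-b0[1])*f]);hh=np.array([np.cos(np.radians(H)),np.sin(np.radians(H))])
    q=np.append(b-.0286*hh,.0245);R2=ori(H);print(*step(pp,RR,q,R2,1));pp,RR=q,R2
print("along x 10mm",step(pp,RR,pp+.01*np.append(RX,0),RR,1)[0])
```

```text
lane [-0.0626  0.0702] [-0.0637  0.0689] loose [-0.1289  0.0709] [-0.1277  0.0704] body shoulder [-0.0629  0.0704] [-0.1291  0.0714]
tips [-0.0941  0.0376] [-0.0949  0.1062]
[-0.0192  0.0074  0.0164] [ 0.4196 -0.0021  0.6244]
[-0.0207  0.0089  0.0145] [ 0.4197 -0.      0.5994]
[-0.0208  0.0103  0.0146] [0.4197 0.     0.5994]
[-0.0208  0.0118  0.0146] [0.4197 0.     0.5994]
along x 10mm [-0.0546  0.      0.0382]
```

>>> play_rows(
  rows=[
    {"slide":[-0.02,0.008,0.0155],"delta_rot":[0.42,0,0.61],"fingers":-0.14},
    {"slide":[-0.0207,0.009,0.0145],"delta_rot":[0.42,0,0.6],"fingers":-0.14},
    {"slide":[-0.0208,0.0105,0.0146],"delta_rot":[0.42,0,0.6],"fingers":-0.14},
    {"slide":[-0.0208,0.012,0.0146],"delta_rot":[0.42,0,0.6],"fingers":-0.14},
    {"slide":[-0.027,0,0.019],"delta_rot":[0,0,0],"fingers":-0.14},
    {"slide":[-0.027,0,0.019],"delta_rot":[0,0,0],"fingers":-0.14},
    {"slide":[-0.027,0,0.019],"delta_rot":[0,0,0],"fingers":-0.14},
    {"slide":[-0.027,0,0.019],"delta_rot":[0,0,0],"fingers":-0.14},
  ],
)

```text
time_s: 11.75
tcp_pos: [0.4778, 0.0382, 0.0243]
eef_rot: [-180.0, 35.0, -95.4]
contact_force: [0.3, -5.2, 1.3]
gripper_width: 0.0375
gripper_force: 2.2
```

Run:
```python
from h import *
p,R=cur();h=R[:2,2]/np.linalg.norm(R[:2,2]);print(p,w2r(p[:2]+.0286*h),np.degrees(np.arctan2(h[1],h[0])),r.get_state()["contact_force"])
```

```text
[0.47784334 0.03817369 0.0242637 ] [-0.09262123  0.07137404] 84.50696302433508 [ 0.2753819  -5.22942432  1.27641403]
```

>>> play_rows(
  rows=[
    {"slide":[-0.0135,0,0.0095],"delta_rot":[0,0,0],"fingers":-0.14},
    {"slide":[-0.0135,0,0.0095],"delta_rot":[0,0,0],"fingers":-0.14},
    {"slide":[-0.0135,0,0.0095],"delta_rot":[0,0,0],"fingers":-0.14},
  ],
)

```text
time_s: 12.12
tcp_pos: [0.4783, 0.0454, 0.0243]
eef_rot: [-180.0, 35.0, -95.4]
contact_force: [-0.7, -5.4, 1.7]
gripper_width: 0.0377
gripper_force: 2.2
```

>>> play_rows(
  rows=[
    {"slide":[-0.006,0,0.004],"delta_rot":[0,0,0],"fingers":-0.14},
  ],
)

```text
time_s: 12.25
tcp_pos: [0.4784, 0.0465, 0.0243]
eef_rot: [-180.0, 35.0, -95.4]
contact_force: [-0.9, -5.0, 0.6]
gripper_width: 0.0376
gripper_force: 2.1
```

>>> play_rows(
  rows=[
    {"slide":[-0.006,0,0.004],"delta_rot":[0,0,0],"fingers":-0.14},
  ],
)

```text
time_s: 12.38
tcp_pos: [0.4785, 0.0475, 0.0243]
eef_rot: [-180.0, 35.0, -95.5]
contact_force: [-1.7, -5.3, 1.2]
gripper_width: 0.0376
gripper_force: 2.1
```

>>> play_rows(
  rows=[
    {"slide":[-0.006,0,0.004],"delta_rot":[0,0,0],"fingers":-0.14},
  ],
)

```text
time_s: 12.5
tcp_pos: [0.4786, 0.0486, 0.0244]
eef_rot: [-180.0, 35.0, -95.5]
contact_force: [-1.2, -4.4, 1.3]
gripper_width: 0.038
gripper_force: 2.1
```

>>> play_rows(
  rows=[
    {"slide":[-0.006,0,0.004],"delta_rot":[0,0,0],"fingers":-0.14},
  ],
)

```text
time_s: 12.62
tcp_pos: [0.4787, 0.0496, 0.0244]
eef_rot: [-180.0, 35.0, -95.5]
contact_force: [0.2, -4.2, 0.8]
gripper_width: 0.0377
gripper_force: 2.1
```

>>> play_rows(
  rows=[
    {"slide":[-0.006,0,0.004],"delta_rot":[0,0,0],"fingers":-0.14},
  ],
)

```text
time_s: 12.75
tcp_pos: [0.4788, 0.0507, 0.0244]
eef_rot: [-180.0, 35.0, -95.5]
contact_force: [0.0, -6.2, 0.8]
gripper_width: 0.0376
gripper_force: 2.8
```

>>> play_rows(
  rows=[
    {"slide":[-0.004,0,0.003],"delta_rot":[0,0,0],"fingers":-0.14},
  ],
)

```text
time_s: 12.88
tcp_pos: [0.4789, 0.0509, 0.0243]
eef_rot: [-180.0, 34.9, -95.4]
contact_force: [-1.4, -7.8, 2.6]
gripper_width: 0.0378
gripper_force: 3.5
```

Run:
```python
from h import *
print(r.get_state()["contact_force"])
a=cap("top","pics/t5.png");s=cap("side","pics/s5.png")
A=a["image"][200:310,250:350].copy();B=s["image"][80:220,200:340].copy()
A=cv2.resize(A,None,fx=4,fy=4,interpolation=cv2.INTER_CUBIC);B=cv2.resize(B,(400,400),interpolation=cv2.INTER_CUBIC)
C=np.zeros((440,800,3),np.uint8);C[:,:400]=A;C[:400,400:]=B
cv2.imwrite("pics/b5.png",np.clip(C*1.5,0,255).astype('uint8'))
```

```text
[-1.42156849 -7.82602229  2.63902054]
```

View pics/b5.png

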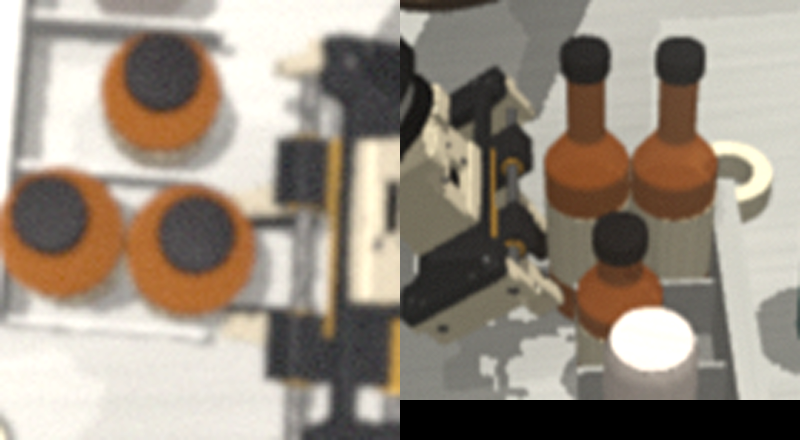

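The pair is touching, the rear bottle is at the panel and both are upright; the force rose while the tool stalled. Caps are at crop (50,213) and (196,234) in the top view, (680,50) and (585,50) in the side view.

Run:
```python
from h import *
a=r.capture("top");s=r.capture("side")
T=lambda x,y,z:w2r(ray(a,250+x/4,200+y/4,z)).round(4)
S=lambda x,y,z:w2r(ray(s,200+(x-400)/2.857,80+y/2.857,z)).round(4)
A,B=T(50,213,.215),T(196,234,.215);print(A,B,np.linalg.norm(A-B));A,B=S(680,50,.215),S(585,50,.215);print(A,B,np.linalg.norm(A-B))
p,R=cur();print("back 10mm, and up 10mm",step(p,R,p-.01*np.append(RX,0),R,1)[0],step(p,R,p+[0,0,.01],R,1)[0])
```

```text
[-0.027   0.0678] [-0.0822  0.0719] 0.055352055065733555
[-0.0281  0.0671] [-0.0835  0.07  ] 0.05547585060186099
back 10mm, and up 10mm [ 0.0547  0.0001 -0.0382] [-0.0382 -0.     -0.0547]
```

>>> play_rows(
  rows=[
    {"slide":[0.0275,0,-0.019],"delta_rot":[0,0,0],"fingers":-0.14},
    {"slide":[0.055,0,-0.038],"delta_rot":[0,0,0],"fingers":-0.14},
    {"slide":[0.055,0,-0.038],"delta_rot":[0,0,0],"fingers":-0.14},
    {"slide":[0.055,0,-0.038],"delta_rot":[0,0,0],"fingers":-0.14},
    {"slide":[0.055,0,-0.038],"delta_rot":[0,0,0],"fingers":-0.14},
    {"slide":[0.055,0,-0.038],"delta_rot":[0,0,0],"fingers":-0.14},
    {"slide":[0.055,0,-0.038],"delta_rot":[0,0,0],"fingers":-0.14},
    {"slide":[0,0,0],"delta_rot":[0,0,0],"fingers":-0.14},
  ],
)

```text
time_s: 14.08
tcp_pos: [0.4727, -0.0142, 0.0239]
eef_rot: [-180.0, 35.0, -95.5]
contact_force: [-0.2, -0.3, -0.6]
gripper_width: 0.0379
gripper_force: 0.0
```

Run:
```python
from h import *
a=cap("top","pics/t6.png");s=cap("side","pics/s6.png")
A=a["image"][90:390,160:460];B=s["image"][60:360,120:420]
cv2.imwrite("pics/b6.png",cv2.resize(np.hstack([A,B]),None,fx=1.33,fy=1.33,interpolation=cv2.INTER_CUBIC))
```

```text
(no output)
```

View pics/b6.png

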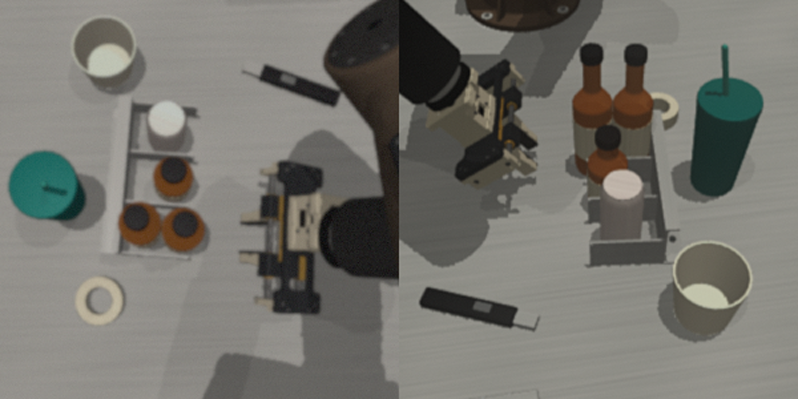

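The pair is closed up and upright in the near lane, with caps at about (138,217) and (182,220) in the top half. The gripper is clear and everything else is in place.

```bash
python3 -c "
from plant import r
print(r.close_job())"
```

```text
the job is handed in; nothing more can be done
None
```

I pushed the loose bottle upright into the near lane and handed the job in after about 14 s; no verdict came back. Just before the gripper backed off, the cameras put the rear bottle against the panel (axis at about -28 mm) and the pushed one touching it (about -83 mm). The last pictures, after it backed off, showed both standing, the gripper clear and nothing else visibly moved.

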